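# Dry-fit the gel comb in the casting cassette

## Task

Before the gel is cast, try the comb in the glass cassette: lift the clear lid off the comb case and set it down upright on the bench, take the comb with the red grip, and slide it straight down between the two glass plates, without forcing it, until it drags snugly and the roots of its teeth (the dark line) are level with the top edge of the short front plate. Finish still holding the comb by its grip at that depth, so that a colleague can mark the glass; leave the blue comb in the case and do not disturb anything else on the bench.

Things in the scene. Friction and masses are not known exactly. Their poses are not given: they have to be found in the camera images.
- lid_knob (a point): Middle of the white knob on the clear case lid: upright cylinder 24 mm across, 28 mm tall, centred on the lid. The lid's top face is 14 mm below this point, its lower rim 75 mm below. It sits loosely on the case's ledge 25 mm above the bench, 2 mm free all round, and must rise over 55 mm to clear the combs. z up.
- lid: The lid: open-bottomed clear box 124 (x) x 108 (y) x 61 mm tall without its knob, walls 4 mm, 160 g; origin at the centre of its lower rim. The bench midway between case and stand, nearer the robot than the marker pen, is free to put it on.
- case: Comb case: grey tray with a dark block, fixed, 124 (x) x 108 (y) mm; origin at the centre of its underside on the bench. The block's top is 50 mm above the bench, with two slots along y at x = -34 and +34 mm, 5.6 mm wide, 88 mm long. One comb hangs by its grip in each slot; which is where varies.
- red_comb_grip (a point): Centre of the wanted comb's red grip: block 10 mm thick (comb's x), 44 mm long (y), 26 mm tall (z, up). The grip's underside is 13 mm, the roots of the teeth (dark line) 37 mm and the tooth tips 57 mm below this point. In the case the grip's underside rests on the block's top. The comb is the same either way round.
- red_comb: The red-gripped comb, 45 g; origin at the middle of its tooth tips, axes as the grip's. Below the grip a white blade 84 mm long (y): 24 mm of full blade 3.6 mm thick, then seven teeth 20 mm long tapering on both faces from 3.6 mm thick at the roots to 1.6 mm at the tips.
- blue_comb_grip (a point): Centre of the blue grip of the other comb, which stays in the case: same grip and size, ten teeth.
- mouth (a point): Mouth of the glass cassette: middle of the gap between the two upright plates, level with the short front plate's top edge, 112 mm above the bench. x runs across the plates from short to long, y along the gap, z up. The gap is 2.7 mm at rest, 5.7 mm at the very top (bevel 4 mm deep on the short plate), 98 mm long between white spacers, over 80 mm deep.
- short_plate: Short front glass plate, 128 mm wide, 4 mm thick; origin on the bench under the gap. Spring cams hold it on the spacers with 2 N; it gives up to 5 mm at 5 N/mm, so the tapered teeth begin to drag some 6 mm down and drag more the deeper they go (a few N on each face).
- long_plate_top (a point): Middle of the top edge of the long back glass plate, 128 mm wide, 4 mm thick, 12 mm taller than the short one (a guide for the comb), the highest part of the stand, fixed in the green frame. The frame with both plates stands on a soft gasket and gives up to 4 mm either way along x at 1.2 N/mm.
- petri_dish: Closed petri dish, 92 mm across, 16 mm tall; origin at its underside. To be left alone.
- beaker: Clear beaker, 68 mm across, 90 mm tall; origin at its underside. To be left alone.
- marker: Black-capped white marker pen lying on the bench, 133 mm long (its y), 16 mm thick; origin underneath near its middle. To be left alone.
- buffer_bottle: White bottle with blue cap, 56 mm across, 100 mm tall; origin at its underside. To be left alone.
- tube_rack: Orange tube rack, 70 x 160 mm, about 48 mm tall; origin at its underside. To be left alone.
- stand: Gel casting stand: grey base 115 (x) x 200 (y) mm, fixed to the bench, carrying the green casting frame with its two side cams and the glass cassette; origin at the centre of its underside, axes as the mouth's.

How it is judged:
By the outcome, as a careful person would: the job done as asked, in the order asked, and still so for the second after the job is handed in, while the arm keeps its last pose, push and grip.
It also fails if it takes over 54 s, if anything falls off the work surface, if the arm or the gripper's body presses on something with over 40 N, if the wrist force passes 120 N, or if a joint passes its speed limit or range.

## Robot

A 6-joint arm with a two-finger parallel gripper is mounted at the origin on the work surface. World frame = base frame: x ahead of the robot, y to its left, z up, the work surface at z = 0. Lengths are in m, angles in rad, forces in N, time in s.
With the tool pointing down it reaches from about 0.35 to 0.85 m from the base axis. Payload 8.1 kg.
Tool frame: the origin (TCP) lies at the centre of the arm's flange, where the gripper is bolted on; the fingertips stand 186 mm ahead of it and the grasp point (between the pads) lies 167 mm ahead of it; z points along the fingers, y is the direction in which the jaws open and shut (so a half turn about z gives the same grasp; the last joint's range is limited). The gripper opens to 93 mm and grips with 3 to 60 N. Pads are 15 mm wide; open, the fingers measure 128 mm over their backs; the gripper's body (75 mm by 188 mm) begins 65 mm behind the grasp point.
Start: joints at [-1.342, 0.13, 1.488, -0, 1.523, -0.085], TCP at [0.185, -0.571, 0.405] pointing down, gripper open.
Joint ranges: [-2.96, 2.96], [-0.89, 2.26], [0.02, 2.5], [-1.34, 4.48], [0, 2.73], [-2.66, 2.66]. Speed limits (rad/s): [2.39, 2.39, 2.79, 3.14, 3.14, 3.14].

## Interface

Orientations are given as a rotation vector (axis times angle).
In Python, from plant import robot, viewer, order gives the robot as it stands.
- The arm moves only by the tool apply_moves, never from a script. Its argument "deltas" is a list of rows, each a list of 3 entries, a list of its own where there are three numbers: the finger opening in mm, from 0 to 93, then the shift along the tool's x, y, z in mm, then the turn about the tool's z in rad. In form: [[grip, [dx, dy, dz], yaw], ...]. A call has 1 to 5 rows; each row shifts and turns the commanded pose from where the row before left it, along the tool's axes as they then stand; what a row does not reach is not made up. A row lasts 1/8 s, in which the tool goes at most 62.5 mm and 10.7 degrees, less where a joint would pass 70% of its speed; a pose out of reach is approached as far as the arm can. A call is refused whole if a number of a shift passes 62.5 or a number of a turn 0.188, either way. A call with a gripper value outside its range is refused whole. The fingers move at their own pace and stop on an object; "grip_force" is the grip in N (left out, the last holds). Time passes only in rows, so rows that do not move let the fingers close. It gives the time, the measured TCP pose, the force and the opening at its end, in the units of the state.
- robot.read_state(): the state, without advancing time (a new reading comes with each control period).
- viewer.read_camera(name): name is "scene" or "top" or "wrist"; returns the picture (480x640x3 uint8, blue, green, red); there is no depth.
- viewer.get_calibration(name): a dict with "fx", "fy", "cx", "cy" (pixels), "R" (3x3) and "t" (3): a world point X has camera coordinates R X + t. Camera axes: x right, y down, z forward; pixel columns grow to the right and rows downward; lengths in m; the calibration is good to about 2 mm. The wrist camera is an equidistant fisheye: a pixel r from the principal point sees the ray r / f radians off the axis. A picture is of the moment at which its call begins: read the wrist's pose just before it. get_calibration takes no time and is no camera call; for the wrist camera it gives the pose at the moment of the call.
- order.close_job(): hands the job in, once; it reports no verdict.
The state is a dict: "t": time; "q": joint angles; "dq": joint speeds; "joint_torque": joint torques, N m; "tool_pos": TCP position; "orientation": TCP orientation; "force": force on the tool from outside, world axes, zero at the start; "wrist_torque": the same for the moment, N m; "opening": finger opening in m.
Only numpy, scipy, OpenCV 4.12 (cv2) and the standard library are available. Lean on these libraries where they do the work, as an engineer would, in place of code of your own. Each camera call takes 0.05 s, during which the arm holds its last target. There are 200 camera calls.

## Working session

There is one attempt and no reset: what is moved stays moved. The work goes in short steps, Python scripts to look and compute and a tool call to move; the robot and the scene stay as the last step left them, time stands still between calls to the robot, and variables do not carry over. Pictures are saved under pics/ and viewed, about 8 in all and at most 12, crops included, and the job is handed in when it is done.

Besides the shell and the picture viewer there is one more tool, called after "Request:" in YAML: its name, and indented under it one key for each argument. apply_moves: Moves the arm, as the interface text tells. Its arguments: {"type":"object","properties":{"deltas":{"type":"array"},"grip_force":{"type":"number"}},"required":["deltas"]}

```bash
mkdir -p pics; cat > h.py <<'E'
import sys; sys.path.insert(0,'.')
import numpy as np, cv2
from scipy.spatial.transform import Rotation as Rn
from plant import robot, viewer, order
def snap(n,f):
    c=viewer.get_calibration(n); im=viewer.read_camera(n); cv2.imwrite(f'pics/{f}.png',im)
    np.save(f'pics/{f}.npy',c,allow_pickle=True); return im
def cal(f): return np.load(f'pics/{f}.npy',allow_pickle=True).item()
def ray(c,u,v,fish=False):
    a=np.array([(u-c['cx'])/c['fx'],(v-c['cy'])/c['fy']])
    if fish:
        r=np.linalg.norm(a); d=np.r_[a/max(r,1e-9)*np.sin(r),np.cos(r)]
    else: d=np.r_[a,1]
    R=np.array(c['R']); t=np.array(c['t']).ravel()
    d=R.T@d; return -R.T@t, d/np.linalg.norm(d)
def atz(c,u,v,z,fish=False):
    o,d=ray(c,u,v,fish); return o+d*(z-o[2])/d[2]
def tri(*rs):
    A=0;b=0
    for o,d in rs:
        P=np.eye(3)-np.outer(d,d); A=A+P; b=b+P@o
    x=np.linalg.solve(A,b); return x,[np.linalg.norm(np.cross(x-o,d)) for o,d in rs]
def proj(c,X,fish=False):
    p=np.array(c['R'])@X+np.array(c['t']).ravel()
    if fish:
        s=np.hypot(p[0],p[1]); th=np.arctan2(s,p[2]); a=p[:2]/max(s,1e-9)*th
    else: a=p[:2]/p[2]
    return a*[c['fx'],c['fy']]+[c['cx'],c['cy']]
E
python3 - <<'E'
from h import *
snap('scene','s0'); snap('top','t0'); snap('wrist','w0')
for f in ['s0','t0','w0']:
    c=cal(f); print(f,{k:np.round(v,3).tolist() for k,v in c.items()})
s=robot.read_state(); print(s['t'],s['tool_pos'],s['orientation'],s['force'],s['opening'])
print(Rn.from_rotvec(s['orientation']).as_matrix().round(3))
E
```

```text
s0 {'fx': 576.424, 'fy': 576.424, 'cx': 323.594, 'cy': 227.591, 'R': [[-0.352, 0.936, -0.013], [0.798, 0.292, -0.526], [-0.489, -0.195, -0.85]], 't': [0.199, -0.453, 1.382]}
t0 {'fx': 573.83, 'fy': 573.83, 'cx': 330.538, 'cy': 234.752, 'R': [[-0.017, -1.0, -0.01], [-0.999, 0.017, -0.031], [0.031, 0.009, -0.999]], 't': [0.044, 0.6, 1.3]}
w0 {'fx': 371.648, 'fy': 371.648, 'cx': 315.225, 'cy': 235.594, 'R': [[0.308, -0.951, -0.001], [-0.908, -0.295, 0.299], [-0.285, -0.091, -0.954]], 't': [-0.598, -0.035, 0.392]}
0.15 [ 0.18517554 -0.57052795  0.40389951] [-3.10158510e+00 -4.90652963e-01  1.96240815e-04] [-0.64467008  0.11147598 -0.54220388] 0.09295063016738375
[[ 0.951  0.309 -0.   ]
 [ 0.309 -0.951  0.001]
 [ 0.    -0.001 -1.   ]]
```

View pics/t0.png

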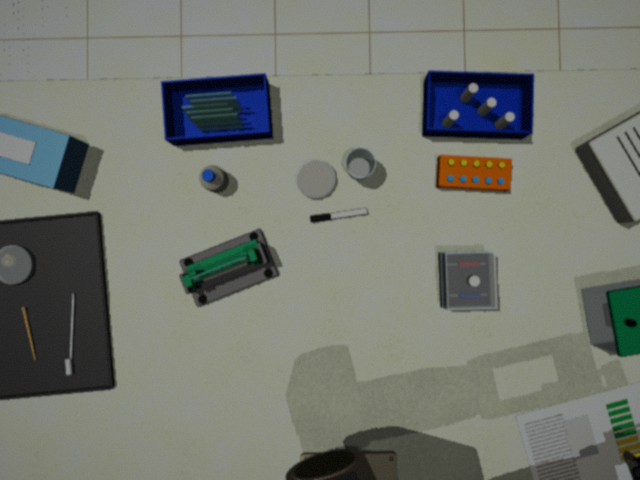

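View pics/s0.png

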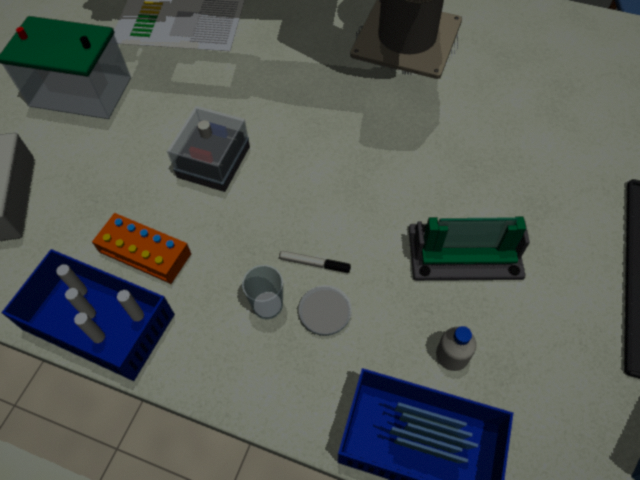

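The top view shows the case's knob at about (474,281), the red comb on the far side of the case and the stand at (228,267) with its gap running from lower left to upper right. The scene view shows the knob at (204,128) and the stand at (468,240).

```bash
python3 - <<'E'
from h import *
s,t=cal('s0'),cal('t0')
k,e=tri(ray(t,474,281),ray(s,204,128)); print('knob',k.round(4),np.round(e,4))
# stand base feet/corners at z~0.02
for p in [(180,267),(262,230),(277,271),(201,305)]: print('base',p,atz(t,*p,0.02).round(3))
for p in [(441,254),(439,308),(497,309),(496,252)]: print('case/lid',p,atz(t,*p,0.086).round(3))
print('marker',atz(t,310,218,0.01).round(3),atz(t,368,211,.01).round(3),'dish',atz(t,317,179,.016).round(3))
def big(im,x0,y0,x1,y1,k): return cv2.resize(im[y0:y1,x0:x1],None,fx=k,fy=k,interpolation=cv2.INTER_CUBIC)
T=cv2.imread('pics/t0.png');S=cv2.imread('pics/s0.png')
a=big(T,170,220,290,310,3.3);b=big(T,425,235,515,320,3.3);c=big(S,400,200,540,290,3.3);d=big(S,160,100,260,190,3.3)
W=800;H=600;o=np.zeros((H,W,3),np.uint8)
for im,(x,y) in zip([a,b,c,d],[(0,0),(420,0),(0,300),(465,300)]):
    h,w=min(im.shape[0],300),min(im.shape[1],W-x); o[y:y+h,x:x+w]=im[:h,:w]
cv2.imwrite('pics/m0.png',cv2.convertScaleAbs(o,alpha=1.6))
E
```

```text
knob [ 0.4951 -0.2691  0.1037] [0.0007 0.0007]
base (180, 267) [0.533 0.375 0.02 ]
base (262, 230) [0.614 0.188 0.02 ]
base (277, 271) [0.52  0.156 0.02 ]
base (201, 305) [0.446 0.329 0.02 ]
case/lid (441, 254) [ 0.553 -0.204  0.086]
case/lid (439, 308) [ 0.438 -0.197  0.086]
case/lid (497, 309) [ 0.433 -0.32   0.086]
case/lid (496, 252) [ 0.555 -0.321  0.086]
marker [0.64  0.079 0.01 ] [ 0.653 -0.053  0.01 ] dish [0.728 0.062 0.016]
```

View pics/m0.png

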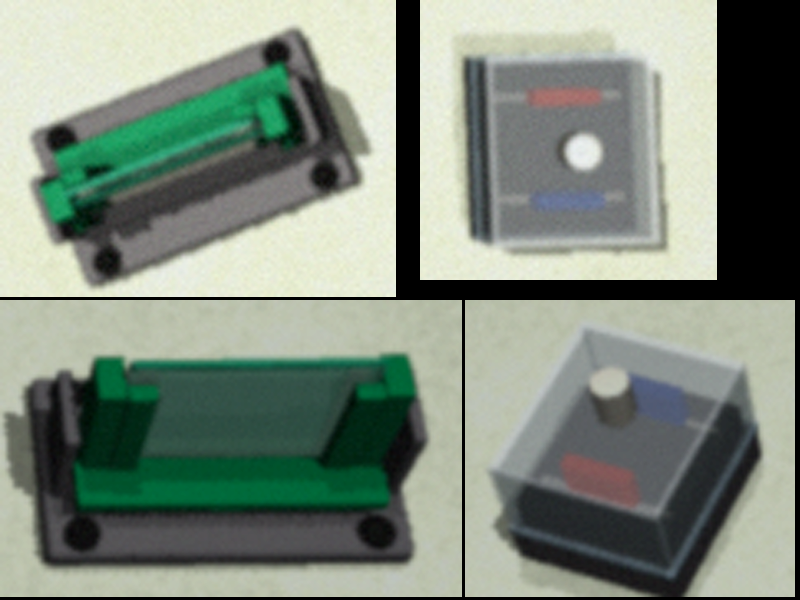

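Stacked crops: the far column and green frame hold the glass on the far side, with the short plate apparently on the robot side. The red comb is in the far slot and the white knob is at the height it should be. I'll move over the case with the jaws along world x.

```bash
cat >> h.py <<'E'
def plan(target,psi,n,start=None,psi0=None):
    """tool-axis rows from the present pose to a world TCP target and yaw"""
    s=robot.read_state(); p=np.array(s['tool_pos']) if start is None else np.array(start)
    if psi0 is None:
        x=Rn.from_rotvec(s['orientation']).as_matrix()[:,0]; psi0=np.arctan2(x[1],x[0])
    d=(np.array(target)-p)/n*1e3; th=-(psi-psi0)/n
    for i in range(n):
        a=psi0-th*i; x=np.array([np.cos(a),np.sin(a),0]); y=np.array([np.sin(a),-np.cos(a),0])
        print([round(d@x,1),round(d@y,1),round(-d[2],1)],round(th,4))
E
python3 - <<'E'
from h import *
plan([.495,-.27,.40],np.pi/2,10)
c=cal('w0'); print('cam',-np.array(c['R']).T@np.array(c['t']).ravel())
E
```

```text
[np.float64(38.7), np.float64(-19.0), np.float64(0.4)] -0.1257
[np.float64(40.8), np.float64(-14.0), np.float64(0.4)] -0.1257
[np.float64(42.3), np.float64(-8.8), np.float64(0.4)] -0.1257
[np.float64(43.0), np.float64(-3.4), np.float64(0.4)] -0.1257
[np.float64(43.1), np.float64(2.0), np.float64(0.4)] -0.1257
[np.float64(42.5), np.float64(7.4), np.float64(0.4)] -0.1257
[np.float64(41.3), np.float64(12.7), np.float64(0.4)] -0.1257
[np.float64(39.3), np.float64(17.7), np.float64(0.4)] -0.1257
[np.float64(36.8), np.float64(22.5), np.float64(0.4)] -0.1257
[np.float64(33.7), np.float64(27.0), np.float64(0.4)] -0.1257
cam [ 0.26416453 -0.54371804  0.38393584]
```

Request:
apply_moves:
  deltas:
    - [93,[38.7,-19,0.4],-0.1257]
    - [93,[40.8,-14,0.4],-0.1257]
    - [93,[42.3,-8.8,0.4],-0.1257]
    - [93,[43,-3.4,0.4],-0.1257]
    - [93,[43.1,2,0.4],-0.1257]

```text
t: 0.78
tool_pos: [0.3409, -0.4193, 0.4024]
orientation: [-2.796, -1.431, 0.0]
force: [0.9, -0.2, -0.3]
opening: 0.0931
```

Request:
apply_moves:
  deltas:
    - [60,[42.5,7.4,0.4],-0.1257]
    - [60,[41.3,12.7,0.4],-0.1257]
    - [60,[39.3,17.7,0.4],-0.1257]
    - [60,[36.8,22.5,0.4],-0.1257]
    - [60,[33.7,27,0.4],-0.1257]

```text
t: 1.4
tool_pos: [0.4958, -0.2691, 0.4005]
orientation: [-2.217, -2.226, 0.0]
force: [0.5, -0.2, 0.6]
opening: 0.0601
```

```bash
python3 - <<'E'
from h import *
import time
snap('wrist','w1'); s=robot.read_state(); print(s['t'],s['tool_pos'],Rn.from_rotvec(s['orientation']).as_matrix().round(3).tolist(),s['force'],s['q'])
c=cal('w1'); print(proj(c,np.array([.4951,-.2691,.114]),True))
E
```

```text
1.45 [ 0.49838867 -0.26581158  0.40031724] [[-0.013, 1.0, 0.002], [1.0, 0.013, 0.003], [0.003, 0.002, -1.0]] [3.70628578e-03 4.14876457e+00 7.06062425e-02] [-0.58173974  0.03760309  1.59427304  0.0029638   1.50981331 -0.59482345]
[315.29092558 236.99508703]
```

View pics/w1.png

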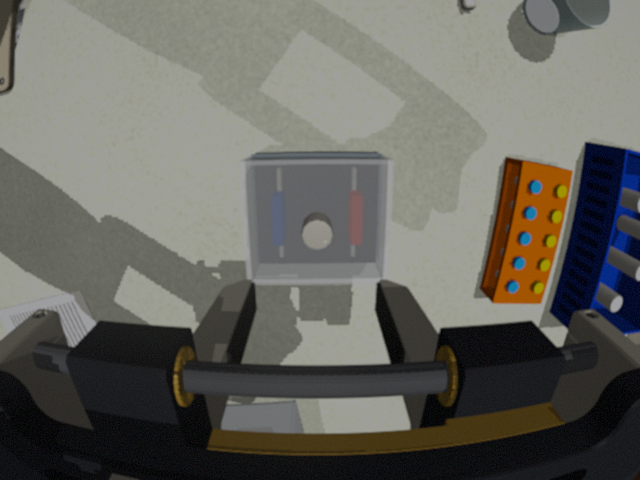

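Wrist view: knob top at about (317,231), lid top corners near (246,160), (390,160), (247,283), (383,283), red comb at (356,217), far side (+x). The case is nearly square to the world.

```bash
python3 - <<'E'
from h import *
c=cal('w1'); im=cv2.imread('pics/w1.png')
g=im[210:255,295:340].astype(int).sum(2); m=(g>g.max()*0.75); ys,xs=np.nonzero(m); print('knob px',xs.mean()+295,ys.mean()+210,np.ptp(xs),np.ptp(ys))
print('knob',atz(c,xs.mean()+295,ys.mean()+210,.114,True))
hsv=cv2.cvtColor(im,cv2.COLOR_BGR2HSV)[160:270,255:385].astype(int)
for nm,mm in [('red',((hsv[...,0]<12)|(hsv[...,0]>168))&(hsv[...,1]>60)),('blue',(hsv[...,0]>100)&(hsv[...,0]<135)&(hsv[...,1]>60))]:
    ys,xs=np.nonzero(mm); r=cv2.minAreaRect(np.c_[xs+255,ys+160].astype(np.float32)); print(nm,len(xs),r, atz(c,*r[0],.076,True))
for p in [(246,160),(390,160),(247,283),(383,283)]: print(atz(c,*p,.086,True).round(4))
s=robot.read_state();print(s['t'],s['tool_pos'])
E
```

```text
knob px 316.8712011577424 234.40520984081041 30 29
knob [ 0.49627886 -0.26705466  0.114     ]
red 460 ((356.0, 219.5), (47.0, 10.0), 90.0) [ 0.52976027 -0.26542231  0.076     ]
blue 54 ((277.0938415527344, 220.68922424316406), (44.98618698120117, 8.542383193969727), 86.8201675415039) [ 0.46257709 -0.26673168  0.076     ]
[ 0.4395 -0.2136  0.086 ]
[ 0.5548 -0.213   0.086 ]
[ 0.4352 -0.3208  0.086 ]
[ 0.5549 -0.3203  0.086 ]
1.45 [ 0.49838867 -0.26581158  0.40031724]
```

Request:
apply_moves:
  deltas:
    - [60,[3,1,40],0]
    - [60,[0,0,40],0]
    - [60,[0,0,35],0]
    - [60,[0,0,0],0]

```text
t: 1.95
tool_pos: [0.4945, -0.2664, 0.2821]
orientation: [-2.217, -2.216, 0.002]
force: [0.0, -0.5, -0.0]
opening: 0.0599
```

Request:
apply_moves:
  deltas:
    - [60,[0,1,6],0]
    - [20,[0,0,0],0]
    - [15,[0,0,0],0]
    - [15,[0,0,0],0]
    - [15,[0,0,0],0]
  grip_force: 20

```text
t: 2.58
tool_pos: [0.497, -0.2674, 0.2801]
orientation: [2.221, 2.221, 0.0]
force: [1.3, 0.8, 0.2]
opening: 0.0247
```

Request:
apply_moves:
  deltas:
    - [15,[0,0,-10],0]
    - [15,[0,0,-20],0]
    - [15,[0,0,-30],0]
    - [15,[0,0,-30],0]
    - [15,[0,0,-10],0]

```text
t: 3.2
tool_pos: [0.4975, -0.2676, 0.3836]
orientation: [2.218, 2.218, 0.002]
force: [0.8, -0.2, -2.7]
opening: 0.0237
```

```bash
python3 - <<'E'
from h import *
im=snap('scene','s1'); snap('wrist','w2'); s=robot.read_state(); print(s['t'],s['tool_pos'],s['force'],s['opening'])
a=im[40:290,110:370]; b=cv2.imread('pics/w2.png')
cv2.imwrite('pics/m1.png',np.hstack([cv2.resize(a,(400,385)),cv2.resize(b,(400,385))]))
E
```

```text
3.3 [ 0.4973213  -0.2674887   0.38175627] [ 0.74140525  0.21001276 -2.79984951] 0.02353590907597383
```

View pics/m1.png

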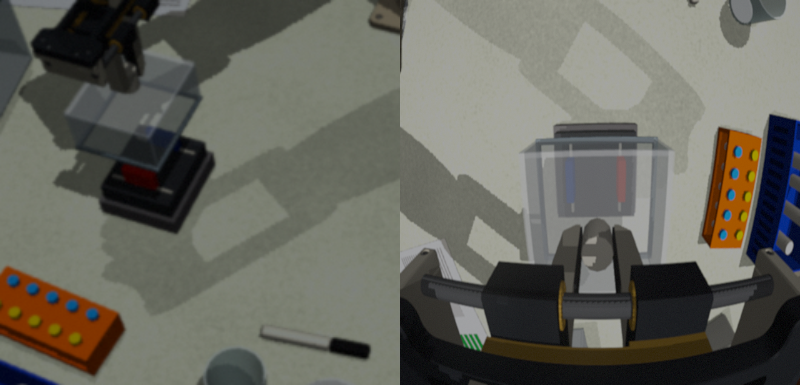

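The scene crop and wrist view show the lid hanging level from the knob, clear of both combs, which are still in the case. I'll carry it to the free bench.

Request:
apply_moves:
  deltas:
    - [15,[30,-4,0],0]
    - [15,[55,-6,0],0]
    - [15,[60,-7,0],0]
    - [15,[55,-6,0],0]
    - [15,[38,-4,0],0]

```text
t: 3.92
tool_pos: [0.469, -0.0271, 0.3782]
orientation: [-2.219, -2.221, 0.002]
force: [0.1, -0.3, -1.6]
opening: 0.0232
```

Request:
apply_moves:
  deltas:
    - [15,[0,0,25],0]
    - [15,[0,0,35],0]
    - [15,[0,0,35],0]
    - [15,[0,0,15],0]
    - [15,[0,0,5],0]

```text
t: 4.55
tool_pos: [0.4695, -0.0292, 0.2635]
orientation: [-2.22, -2.22, 0.002]
force: [0.2, 0.1, -1.5]
opening: 0.0234
```

Request:
apply_moves:
  deltas:
    - [15,[0,0,3],0]
    - [15,[0,0,2],0]
    - [15,[0,0,1],0]
    - [15,[0,0,1],0]
    - [15,[0,0,0],0]

```text
t: 5.18
tool_pos: [0.47, -0.0293, 0.2578]
orientation: [2.221, 2.221, 0.0]
force: [-0.1, 0.6, -2.1]
opening: 0.0235
```

Request:
apply_moves:
  deltas:
    - [15,[0,0,1],0]
    - [15,[0,0,1],0]
    - [15,[0,0,0],0]

```text
t: 5.55
tool_pos: [0.4699, -0.0293, 0.2556]
orientation: [-2.221, -2.221, 0.0]
force: [-0.7, -0.4, -2.7]
opening: 0.0236
```

Request:
apply_moves:
  deltas:
    - [15,[0,0,1],0]
    - [15,[0,0,1],0]
    - [15,[0,0,0],0]

```text
t: 5.92
tool_pos: [0.4701, -0.0292, 0.255]
orientation: [-2.221, -2.222, -0.0]
force: [-7.0, 1.7, 11.6]
opening: 0.0234
```

Request:
apply_moves:
  deltas:
    - [15,[0,0,-1],0]
    - [50,[0,0,0],0]
    - [60,[0,0,0],0]
    - [60,[0,0,-15],0]
    - [60,[0,0,-30],0]

```text
t: 6.55
tool_pos: [0.4694, -0.0292, 0.2998]
orientation: [-2.22, -2.22, 0.002]
force: [0.3, -0.1, 0.1]
opening: 0.0577
```

Request:
apply_moves:
  deltas:
    - [60,[0,0,-50],0]
    - [60,[-30,7,-30],0]
    - [60,[-60,14,0],0]
    - [60,[-60,14,0],0]
    - [60,[-50,14,0],0]

```text
t: 7.18
tool_pos: [0.5192, -0.2315, 0.3813]
orientation: [2.221, 2.22, 0.001]
force: [0.4, 0.7, 0.3]
opening: 0.0597
```

Request:
apply_moves:
  deltas:
    - [50,[-20,8,30],0]
    - [50,[-10,2,30],0]
    - [50,[0,0,0],0]
    - [50,[0,0,0],0]

```text
t: 7.68
tool_pos: [0.5293, -0.2591, 0.3215]
orientation: [2.22, 2.221, 0.001]
force: [-0.6, -0.2, -0.2]
opening: 0.0497
```

```bash
python3 - <<'E'
from h import *
im=snap('scene','s2'); W=snap('wrist','w3'); c=cal('w3'); s=robot.read_state(); print(s['t'],s['tool_pos'],Rn.from_rotvec(s['orientation']).as_matrix().round(4).tolist())
print('pred',proj(c,np.array([.530,-.2665,.076]),True))
hsv=cv2.cvtColor(W,cv2.COLOR_BGR2HSV).astype(int)
m=(((hsv[...,0]<10)|(hsv[...,0]>170))&(hsv[...,1]>120)&(hsv[...,2]>50)).astype(np.uint8)
n,l,st,ce=cv2.connectedComponentsWithStats(m)
for i in range(1,n):
    if st[i,4]>60:
        ys,xs=np.nonzero(l==i); r=cv2.minAreaRect(np.c_[xs,ys].astype(np.float32)); print(st[i],r,atz(c,*r[0],.076,True))
cv2.imwrite('pics/m2.png',np.hstack([cv2.resize(im[90:290,150:410],(350,269)),cv2.resize(W[120:380,200:450],(450,468))[:269]]) if 0 else np.hstack([np.vstack([cv2.resize(im[90:290,150:410],(350,269)),np.zeros((199,350,3),np.uint8)]),cv2.resize(W[120:380,200:450],(450,468))]))
E
```

```text
7.775 [ 0.52954629 -0.25897529  0.32208325] [[-0.0007, 1.0, 0.0026], [1.0, 0.0007, -0.0015], [-0.0015, 0.0026, -1.0]]
pred [316.14986004 266.05270236]
[ 307  224   20   73 1268] ((316.23980712890625, 259.8719177246094), (72.05477142333984, 18.85797882080078), 88.45184326171875) [ 0.53005394 -0.26214536  0.076     ]
```

View pics/m2.png

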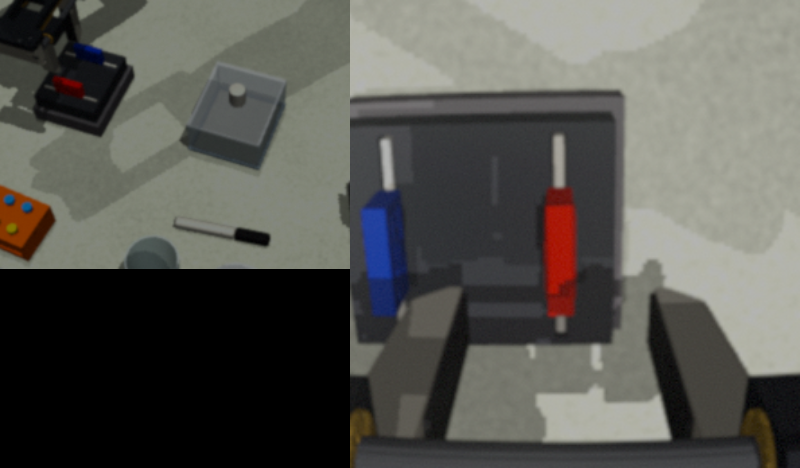

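Left: the lid stands upright on the bench. Right: the red grip's top face is centred near full-image pixel (316,265), which matches the predicted (0.530, -0.2665). The blue comb is clear of the jaws.

Request:
apply_moves:
  deltas:
    - [50,[-7.5,0.5,25],0]
    - [50,[0,0,30],0]
    - [50,[0,0,20],0]
    - [50,[0,0,6],0]
    - [50,[0,0,0],0]

```text
t: 8.4
tool_pos: [0.5297, -0.2667, 0.2393]
orientation: [2.221, 2.221, 0.0]
force: [-0.2, -0.7, 0.7]
opening: 0.05
```

Request:
apply_moves:
  deltas:
    - [20,[0,0,0],0]
    - [8,[0,0,0],0]
    - [5,[0,0,0],0]
    - [5,[0,0,0],0]
  grip_force: 35

```text
t: 8.9
tool_pos: [0.5295, -0.2668, 0.239]
orientation: [2.221, 2.221, 0.0]
force: [-0.3, -0.0, 0.2]
opening: 0.0147
```

Request:
apply_moves:
  deltas:
    - [5,[0,0,0],0]
    - [5,[0,0,0],0]

```text
t: 9.15
tool_pos: [0.5298, -0.2668, 0.239]
orientation: [2.221, 2.221, 0.001]
force: [3.5, 0.0, -0.5]
opening: 0.0097
```

Request:
apply_moves:
  deltas:
    - [5,[0,0,-6],0]
    - [5,[0,0,-20],0]
    - [5,[0,0,-35],0]
    - [5,[0,0,-55],0]
    - [5,[0,0,-55],0]

```text
t: 9.78
tool_pos: [0.5289, -0.2666, 0.4107]
orientation: [-2.22, -2.22, 0.001]
force: [0.8, -0.1, 0.1]
opening: 0.0098
```

```bash
python3 - <<'E'
from h import *
s=robot.read_state(); print(s['t'],s['tool_pos'],s['force'],s['opening'])
plan([.525,.262,.44],1.979,11,start=[.5297,-.2667,.410],psi0=np.pi/2)
E
```

```text
9.775 [ 0.52891074 -0.26662054  0.41071314] [ 0.82239097 -0.0674139   0.10619141] 0.009762962818509975
[np.float64(48.1), np.float64(-0.4), np.float64(-2.7)] -0.0371
[np.float64(48.0), np.float64(1.4), np.float64(-2.7)] -0.0371
[np.float64(48.0), np.float64(3.1), np.float64(-2.7)] -0.0371
[np.float64(47.8), np.float64(4.9), np.float64(-2.7)] -0.0371
[np.float64(47.6), np.float64(6.7), np.float64(-2.7)] -0.0371
[np.float64(47.3), np.float64(8.4), np.float64(-2.7)] -0.0371
[np.float64(47.0), np.float64(10.2), np.float64(-2.7)] -0.0371
[np.float64(46.6), np.float64(11.9), np.float64(-2.7)] -0.0371
[np.float64(46.1), np.float64(13.7), np.float64(-2.7)] -0.0371
[np.float64(45.5), np.float64(15.4), np.float64(-2.7)] -0.0371
[np.float64(44.9), np.float64(17.0), np.float64(-2.7)] -0.0371
```

Request:
apply_moves:
  deltas:
    - [5,[48,-0.4,-2.7],-0.0371]
    - [5,[48,1.4,-2.7],-0.0371]
    - [5,[48,3.1,-2.7],-0.0371]
    - [5,[47.8,4.9,-2.7],-0.0371]
    - [5,[47.6,6.7,-2.7],-0.0371]

```text
t: 10.4
tool_pos: [0.5268, -0.0252, 0.4232]
orientation: [-2.005, -2.418, 0.001]
force: [0.5, 0.5, -0.3]
opening: 0.0099
```

Request:
apply_moves:
  deltas:
    - [5,[47.3,8.4,-2.7],-0.0371]
    - [5,[47,10.2,-2.7],-0.0371]
    - [5,[46.6,11.9,-2.7],-0.0371]
    - [5,[46,13.7,-2.7],-0.0371]
    - [5,[38,12.5,-2.7],-0.0371]

```text
t: 11.02
tool_pos: [0.5245, 0.2073, 0.4366]
orientation: [-1.771, -2.594, 0.002]
force: [1.0, 0.3, -1.0]
opening: 0.01
```

Request:
apply_moves:
  deltas:
    - [5,[30,11,-2.7],-0.0371]
    - [5,[15,5,0],0]
    - [5,[0,0,0],0]
    - [5,[0,0,0],0]

```text
t: 11.52
tool_pos: [0.5232, 0.2523, 0.4392]
orientation: [1.727, 2.624, -0.001]
force: [0.9, 0.8, -0.1]
opening: 0.0099
```

```bash
python3 - <<'E'
from h import *
snap('scene','s3'); W=snap('wrist','w4'); T=snap('top','t4'); c=cal('w4'); s=robot.read_state(); print(s['t'],s['tool_pos'],Rn.from_rotvec(s['orientation']).as_matrix().round(4).tolist(),s['force'],s['opening'])
x=Rn.from_rotvec(s['orientation']).as_matrix()[:,0]
print('mid est', proj(c,np.array([.525,.262,.112]),True))
g=np.array(s['tool_pos']); 
for a in (-.042,0,.042): print('comb tip/grip', proj(c,g+a*x-[0,0,.233],True), proj(c,g+a*x-[0,0,.189],True))
cv2.imwrite('pics/w4b.png',cv2.resize(cv2.convertScaleAbs(W[60:360,120:520],alpha=1.4),(800,600),interpolation=cv2.INTER_CUBIC))
E
```

```text
11.675 [0.5232642  0.25226149 0.43944576] [[-0.3953, 0.9185, -0.0], [0.9185, 0.3953, -0.0003], [-0.0002, -0.0001, -1.0]] [-0.18057566 -0.1780489  -0.62032501] 0.010021133586939249
mid est [322.13448417 213.15967758]
comb tip/grip [315.92196338 322.09207676] [316.05713284 361.79215139]
comb tip/grip [315.95758272 263.34994736] [316.12288255 295.42387461]
comb tip/grip [315.98303946 196.23343599] [316.1755864  214.77211169]
```

View pics/w4b.png

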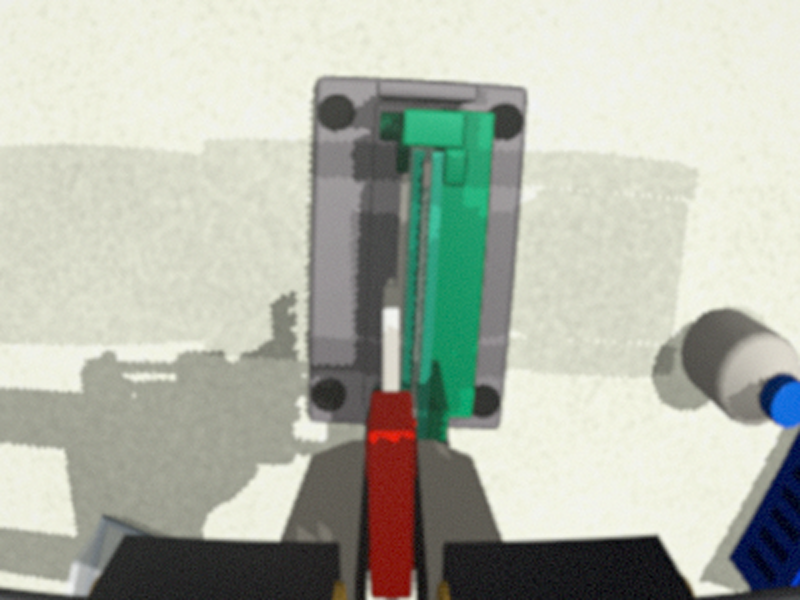

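Wrist crop (shown 2x from offset 120,60): the comb hangs in line with the image's vertical at u≈315. The gap sits to its right, near full-image u≈331, with the short plate on the robot side (left) and the long plate next to the green frame. Next I'll measure the plate lines from intensity profiles.

```bash
python3 - <<'E'
from h import *
im=cv2.imread('pics/w4.png'); c=cal('w4')
for v in (140,160,180,200,220):
    print(v,' '.join('/'.join(map(str,p)) for p in im[v-1:v+2,318:346].mean(0).astype(int)))
# base edges at z=.02 : corners (crop px -> full)
for nm,z,ps in [('baseL',.02,[(315,90),(309,410)]),('baseR',.02,[(525,100),(498,420)])]:
    P=[atz(c,120+a/2,60+b/2,z,True) for a,b in ps]; d=P[1]-P[0]; print(nm,[p.round(4) for p in P],np.degrees(np.arctan2(-d[1],-d[0])))
E
```

```text
140 38/42/35 30/41/27 33/43/27 33/41/26 32/42/25 34/43/27 48/56/44 60/68/51 68/81/52 72/88/39 73/92/32 72/91/29 66/83/26 61/74/43 65/72/63 69/74/71 69/75/69 74/85/63 85/101/52 96/117/45 98/120/41 98/119/43 92/112/39 79/99/36 65/88/28 65/94/24 74/106/28 76/110/28
160 72/71/72 76/78/79 89/94/96 100/107/108 101/108/108 92/100/99 83/90/81 75/88/60 75/93/39 76/96/28 70/90/25 62/78/26 60/70/42 70/78/64 77/84/72 74/82/68 74/85/59 83/101/48 93/113/41 95/117/40 96/117/38 93/115/37 86/113/31 80/111/27 76/109/24 74/109/19 75/110/21 77/110/23
180 56/59/57 67/71/71 76/81/81 75/82/81 72/79/74 68/78/63 74/88/52 79/100/36 80/101/27 76/96/24 67/84/28 62/75/42 72/81/65 77/85/73 74/82/67 78/90/58 90/109/48 98/121/41 96/118/35 95/116/38 91/115/35 85/113/30 75/108/22 72/107/16 74/109/22 74/109/20 73/108/18 73/107/16
200 70/73/74 73/79/80 76/83/83 73/78/76 71/79/67 70/83/54 70/87/37 71/90/28 68/86/26 59/75/27 61/71/47 76/84/70 81/88/77 75/84/70 73/87/56 79/98/38 89/111/35 91/114/33 90/113/32 88/111/30 81/110/26 72/106/17 71/106/14 72/106/15 73/106/17 73/107/18 73/107/19 72/106/16
220 162/165/165 131/134/135 91/97/95 69/78/65 69/82/48 72/91/36 72/90/25 68/86/24 63/77/29 63/73/49 77/85/72 83/90/79 76/85/69 74/88/51 83/101/38 89/110/33 91/112/35 88/110/30 87/110/29 76/105/22 70/104/16 71/105/16 71/104/17 70/104/13 71/105/17 71/104/16 70/104/12 70/105/17
baseL [array([0.4451, 0.3319, 0.02  ]), array([0.5096, 0.1631, 0.02  ])] 110.90857504609525
baseR [array([0.5494, 0.3719, 0.02  ]), array([0.6136, 0.2008, 0.02  ])] 110.55415634367183
```

```bash
python3 - <<'E'
from h import *
c=cal('w4'); vs=[140,160,180,200,220]
S=np.array([atz(c,u,v,.112,True) for u,v in zip([331,330.15,329.1,328,326.9],vs)])
L=np.array([atz(c,u,v,.124,True) for u,v in zip([335.6,334.6,333.3,332.8,331.5],vs)])
for P in (S,L):
    k=np.polyfit(P[:,1],P[:,0],1); a=np.degrees(np.arctan2(1,k[0])); print('dir',a)
a=np.radians(110.7); n=np.array([np.sin(a),-np.cos(a)])
print('S',S[:,:2]@n,'L',L[:,:2]@n); s=robot.read_state(); print('tool',np.array(s['tool_pos'])[:2]@n)
# spacer/plate ends along gap: image top of glass in crop (427,150)->full
t=np.array([np.cos(a),np.sin(a)]); print('plate end +y', atz(c,120+427/2,60+150/2,.118,True)[:2]@t,'base ends',[atz(c,120+420/2,60+y/2,.02,True)[:2]@t for y in (80,423)],'tool',np.array(s['tool_pos'])[:2]@t)
E
```

```text
dir 110.78594286478761
dir 111.027867953508
S [0.58796234 0.58811384 0.58811904 0.5881     0.58809844] L [0.59105492 0.59111065 0.59095047 0.59145993 0.5913488 ]
tool 0.5786524646157551
plate end +y 0.12627841289570071 base ends [np.float64(0.1606001394161155), np.float64(-0.03275682315633799)] tool 0.051015770416973416
```

Request:
apply_moves:
  deltas:
    - [5,[6,6,20],0.022]
    - [5,[5,5,25],0.022]
    - [5,[0,0,15],0]
    - [5,[0,0,7],0]
    - [5,[0,0,0],0]

```text
t: 12.3
tool_pos: [0.5288, 0.2676, 0.372]
orientation: [-1.782, -2.586, 0.001]
force: [-0.7, -0.0, 0.1]
opening: 0.01
```

```bash
python3 - <<'E'
from h import *
W=snap('wrist','w5'); c=cal('w5'); s=robot.read_state(); print(s['t'],s['tool_pos'],Rn.from_rotvec(s['orientation']).as_matrix().round(4).tolist(),s['force'],s['opening'])
g=np.array(s['tool_pos']); x=Rn.from_rotvec(s['orientation']).as_matrix()[:,0]
for a in (0,.042): print('comb tip/root', proj(c,g+a*x-[0,0,.233],True), proj(c,g+a*x-[0,0,.213],True))
a=np.radians(110.7); n=np.array([np.sin(a),-np.cos(a)]); t=np.array([np.cos(a),np.sin(a)]); print('n,t',g[:2]@n,g[:2]@t)
cv2.imwrite('pics/w5b.png',cv2.resize(cv2.convertScaleAbs(W[60:300,260:380],alpha=1.5),None,fx=2.5*2/2*1,fy=2.5,interpolation=cv2.INTER_CUBIC))
for v in (90,100,110,120,130,140,150,160,170): print(v,' '.join('/'.join(map(str,p)) for p in W[v-1:v+2,302:334].mean(0).astype(int)[:,[0,1]]))
E
```

```text
12.35 [0.52900803 0.26767887 0.37284687] [[-0.356, 0.9345, 0.0004], [0.9345, 0.356, 0.0002], [0.0, 0.0005, -1.0]] [0.18605972 0.40335973 0.4145251 ] 0.009698023859694845
comb tip/root [316.41385402 263.94319341] [316.50980906 277.08513099]
comb tip/root [316.46146739 196.65153307] [316.57298643 204.13315314]
n,t 0.5894751496799235 0.06340757018984053
90 159/171 159/170 156/169 158/170 160/171 163/172 164/172 162/173 161/172 159/171 159/171 158/170 158/171 158/171 160/172 161/172 162/173 161/172 160/172 159/172 158/171 157/169 156/168 156/169 156/169 157/170 158/170 160/171 159/171 162/173 161/172 161/173
100 158/171 156/169 154/167 154/166 155/168 157/170 159/171 161/172 160/172 161/173 160/172 159/171 160/172 160/172 158/171 158/170 157/169 156/169 157/170 157/169 162/172 162/172 164/173 164/172 163/172 161/171 159/171 157/169 156/169 155/168 157/169 158/170
110 91/90 90/90 92/91 91/90 91/91 90/91 90/90 90/90 91/91 90/91 89/89 90/91 89/89 90/90 89/89 90/89 90/90 89/88 90/91 90/90 90/91 93/92 94/93 94/94 93/94 95/96 96/96 95/96 94/95 95/95 93/94 95/96
120 85/85 86/85 84/84 84/84 85/8
[... 526 characters left out ...]
3/130 92/129 93/131 94/131 93/131 94/131 94/132 93/131 94/131
150 57/85 65/96 69/101 69/103 69/103 70/103 68/102 70/103 70/102 70/103 70/103 70/103 69/104 69/103 70/104 69/104 70/104 71/104 71/104 69/103 71/104 70/105 72/105 71/104 70/104 71/106 71/106 72/106 71/105 71/104 72/106 72/106
160 30/39 31/40 28/37 29/39 29/38 32/42 47/60 63/80 71/88 71/90 73/93 72/92 71/90 67/81 63/71 62/68 61/67 68/79 81/99 89/109 90/111 91/111 90/110 86/107 74/93 51/68 44/66 57/86 67/100 71/105 74/108 74/109
170 67/67 67/67 66/67 67/68 75/79 89/94 91/101 80/94 71/89 71/91 73/92 68/86 62/77 66/75 80/87 85/91 87/93 88/100 90/109 92/114 93/115 93/115 93/117 91/113 80/100 52/72 45/68 56/85 65/98 67/102 68/103 71/105
```

View pics/w5b.png

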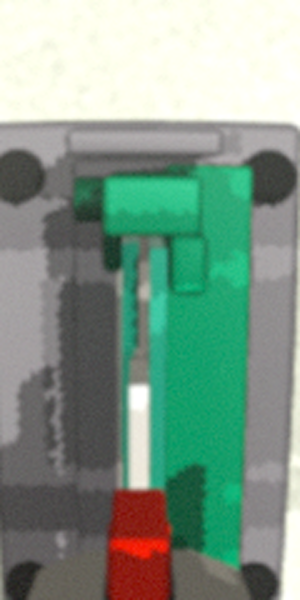

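The wrist crop shows the comb's white blade hanging directly over the gap, between the short plate's edge at about u=315 and the long plate at about u=320. I'll measure the offset from the numbers.

```bash
python3 - <<'E'
from h import *
W=cv2.imread('pics/w5.png'); c=cal('w5')
for v in (165,175,185,195,200,205,210,215,220,230,240,250): print(v,' '.join('/'.join(map(str,p)) for p in W[v-1:v+2,306:328].mean(0).astype(int)[:,[0,1]]))
E
```

```text
165 26/36 30/40 47/61 63/79 71/89 72/91 71/89 60/77 53/66 60/69 75/81 80/85 80/87 83/96 90/109 93/114 94/115 94/115 93/115 92/114 79/99 55/73
175 73/77 90/96 92/103 83/99 76/96 75/94 67/85 54/71 57/67 80/87 101/107 109/115 110/118 107/118 98/115 93/114 92/114 93/116 93/116 91/115 84/107 65/91
185 59/62 70/76 78/90 81/99 82/103 78/100 76/97 72/91 64/79 63/75 71/77 75/81 74/82 84/99 100/121 107/131 109/134 108/133 110/133 103/127 90/117 76/107
195 59/62 70/77 78/90 79/98 80/102 79/100 74/95 66/83 56/69 61/70 72/78 74/81 73/80 77/92 85/105 89/112 91/115 91/114 89/112 87/111 80/107 72/103
200 59/62 70/76 75/87 77/95 74/93 73/93 72/91 74/89 75/85 76/84 77/83 76/82 73/81 76/89 83/103 89/111 90/113 89/110 89/112 87/110 79/106 73/104
205 60/62 68/75 74/84 69/85 71/88 74/89 76/88 78/85 79/85 77/84 79/85 77/84 76/84 76/90 82/102 89/111 88/112 89/113 88/112 83/107 75/102 71/103
210 57/58 65/71 71/82 71/87 71/87 74/88 76/86 78/85 78/84 79/86 78/85 79/85 80/88 83/98 86/106 90/111 89/112 89/111 89/111 84/108 76/103 70/103
215 59/60 65/71 69/80 71/87 83/99 115/124 144/149 156/160 160/164 160/163 161/164 161/164 153/156 127/135 99/116 89/110 88/110 89/110 89/110 84/107 75/102 71/103
220 56/58 64/70 71/83 70/86 87/100 124/132 154/159 167/170 169/172 170/172 169/172 168/172 159/164 129/139 100/116 88/109 88/111 90/111 88/109 83/106 75/103 71/105
230 54/57 66/70 71/81 70/86 79/96 108/120 135/143 146/154 147/154 148/155 146/154 148/156 141/149 118/130 96/115 88/109 89/111 88/110 88/111 82/105 73/101 70/103
240 54/57 67/72 70/81 69/85 80/96 109/121 134/143 146/153 147/155 147/155 147/155 149/156 141/149 119/131 94/113 87/109 88/110 87/110 88/110 81/105 70/99 69/102
250 73/75 86/89 90/97 77/92 80/96 109/122 133/143 145/154 145/155 146/155 146/155 146/155 140/150 118/132 95/115 86/108 88/110 86/109 87/109 79/104 65/93 58/87
```

Request:
apply_moves:
  deltas:
    - [5,[0,0.75,8],0]
    - [5,[0,0,8],0]
    - [5,[0,0,6],0]
    - [5,[0,0,4],0]
    - [5,[0,0,0],0]

```text
t: 12.98
tool_pos: [0.5295, 0.268, 0.3459]
orientation: [-1.782, -2.587, 0.001]
force: [-0.1, -0.5, -1.6]
opening: 0.0096
```

Request:
apply_moves:
  deltas:
    - [5,[0,0,2],0]
    - [5,[0,0,2],0]
    - [5,[0,0,2],0]
    - [5,[0,0,0],0]

```text
t: 13.48
tool_pos: [0.5295, 0.268, 0.3402]
orientation: [-1.782, -2.587, 0.0]
force: [-0.7, 0.2, -0.7]
opening: 0.0097
```

Request:
apply_moves:
  deltas:
    - [5,[0,0,2],0]
    - [5,[0,0,1.5],0]
    - [5,[0,0,0],0]

```text
t: 13.85
tool_pos: [0.5296, 0.268, 0.3368]
orientation: [-1.783, -2.587, 0.0]
force: [-0.2, -0.6, -0.5]
opening: 0.0095
```

Request:
apply_moves:
  deltas:
    - [5,[0,0,1.5],0]
    - [5,[0,0,1],0]
    - [5,[0,0,0],0]

```text
t: 14.22
tool_pos: [0.5296, 0.2681, 0.3344]
orientation: [1.783, 2.587, 0.0]
force: [-0.5, -0.3, 1.4]
opening: 0.0095
```

```bash
python3 - <<'E'
from h import *
W=snap('wrist','w6'); S=snap('scene','s6'); s=robot.read_state(); print(s['t'],s['tool_pos'],s['force'])
a=cv2.resize(cv2.convertScaleAbs(W[80:280,270:370],alpha=1.5),None,fx=3,fy=3,interpolation=cv2.INTER_CUBIC)
c=cal('s6'); p=proj(c,np.array([.529,.268,.125])).astype(int); print(p)
b=cv2.resize(cv2.convertScaleAbs(S[p[1]-60:p[1]+60,p[0]-50:p[0]+50],alpha=1.5),(500,600),interpolation=cv2.INTER_CUBIC)
cv2.imwrite('pics/m6.png',np.hstack([a,b]))
for v in (160,175,190,205,215,225,240): print(v,' '.join('/'.join(map(str,p)) for p in W[v-1:v+2,306:328].mean(0).astype(int)[:,[0,1]]))
E
```

```text
14.325 [0.52961928 0.26804358 0.33446045] [0.03469697 0.78591269 1.06359738]
[480 216]
160 43/61 55/71 63/79 63/79 63/80 63/79 62/80 63/79 60/76 55/72 55/71 56/72 56/71 61/77 65/81 64/81 63/81 63/80 62/78 55/74 46/64 44/63
175 69/84 71/90 72/92 72/91 67/84 54/69 47/59 54/64 71/79 83/89 87/93 86/92 87/97 91/108 94/114 95/117 94/116 94/116 95/118 94/117 91/113 73/93
190 82/100 83/104 81/102 81/102 77/98 67/84 56/70 59/71 77/86 91/98 95/101 94/100 95/104 99/116 100/122 102/125 104/127 110/134 110/134 109/134 102/128 90/118
205 77/91 68/86 66/84 59/76 49/62 53/64 65/73 78/83 79/85 80/87 80/86 79/86 83/93 90/108 94/115 93/115 93/114 94/116 92/115 92/115 91/114 79/107
215 66/76 50/62 43/55 41/53 54/64 97/104 140/144 160/164 163/166 161/165 160/164 160/164 156/160 136/145 112/126 93/115 90/114 91/114 91/114 90/114 86/111 79/107
225 72/81 52/64 43/55 41/53 52/62 90/98 129/137 148/155 149/158 150/158 150/158 151/159 145/154 129/142 107/125 92/114 90/112 90/113 90/113 90/113 85/110 74/106
240 68/77 51/64 43/56 40/52 49/62 89/97 128/137 148/155 150/158 150/157 151/158 149/158 146/154 128/141 105/123 92/113 89/112 89/111 91/113 89/112 84/110 75/107
```

View pics/m6.png

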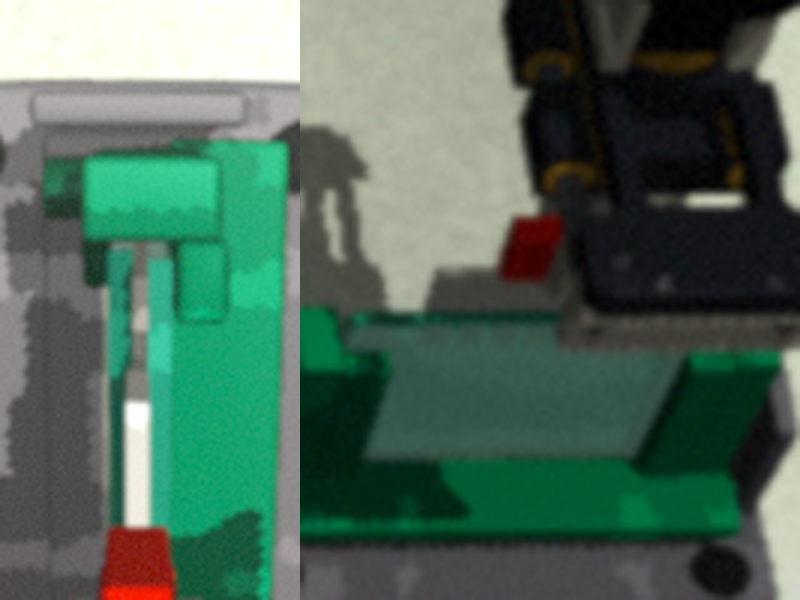

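Left: the teeth have entered the gap, with the blade at u≈315 between the plates (gap centre ≈316). Right: the comb stands upright behind the long plate. Force is about 1 N, the onset of drag, so I'll continue slowly.

Request:
apply_moves:
  deltas:
    - [5,[0,0,1],0]
    - [5,[0,0,1],0]
    - [5,[0,0,1],0]
    - [5,[0,0,0],0]

```text
t: 14.82
tool_pos: [0.5296, 0.268, 0.3314]
orientation: [-1.782, -2.587, 0.0]
force: [0.2, -0.7, 1.4]
opening: 0.0099
```

Request:
apply_moves:
  deltas:
    - [5,[0,0,1],0]
    - [5,[0,0,1],0]
    - [5,[0,0,1],0]
    - [5,[0,0,0],0]

```text
t: 15.32
tool_pos: [0.5296, 0.268, 0.3284]
orientation: [-1.783, -2.587, 0.0]
force: [-1.2, -0.2, 3.3]
opening: 0.0097
```

Request:
apply_moves:
  deltas:
    - [5,[0,0,1],0]
    - [5,[0,0,1],0]
    - [5,[0,0,0.5],0]
    - [5,[0,0,0],0]

```text
t: 15.82
tool_pos: [0.5296, 0.268, 0.3259]
orientation: [-1.783, -2.587, -0.0]
force: [-0.6, 1.2, 2.6]
opening: 0.0096
```

```bash
python3 - <<'E'
from h import *
W=snap('wrist','w7'); F=[]
for i in range(3): S=snap('scene',f's7_{i}'); F.append(robot.read_state()['force'])
s=robot.read_state(); print(s['t'],s['tool_pos'],np.mean(F,0),s['opening'])
W4=cv2.imread('pics/w5.png')
# grip edges in the wrist image before/after: does the comb sit the same in the jaws?
for v in range(196,290,4): print(v,W4[v,312:320].mean(0).astype(int),W[v,312:320].mean(0).astype(int))
a=cv2.resize(cv2.convertScaleAbs(W[130:330,265:365],alpha=1.6),None,fx=3,fy=3,interpolation=cv2.INTER_CUBIC)
b=cv2.resize(cv2.convertScaleAbs(S[166:266,430:513],alpha=1.7),(500,600),interpolation=cv2.INTER_CUBIC)
cv2.imwrite('pics/m7.png',np.hstack([a,b]))
E
```

```text
16.025 [0.52959341 0.26802136 0.32590968] [-0.35205238  0.04922269  3.18985354] 0.009965572576101091
196 [68 80 52] [79 89 68]
200 [75 86 68] [70 80 61]
204 [75 83 78] [65 73 61]
208 [79 88 81] [81 89 83]
212 [82 90 84] [84 92 87]
216 [163 167 163] [166 171 167]
220 [161 166 162] [162 167 164]
224 [146 153 152] [144 153 153]
228 [141 149 149] [144 153 153]
232 [141 149 149] [145 153 153]
236 [141 149 149] [144 153 152]
240 [141 149 149] [144 153 153]
244 [141 149 149] [144 153 152]
248 [139 149 149] [143 153 152]
252 [141 150 148] [144 153 152]
256 [ 53  58 100] [ 54  60 103]
260 [14 20 90] [14 19 93]
264 [11 17 90] [ 9 16 92]
268 [12 19 91] [12 18 94]
272 [ 9 17 91] [10 18 94]
276 [  3  19 146] [  5  21 151]
280 [  5  21 162] [  4  18 148]
284 [ 9 16 96] [ 9 16 97]
288 [10 17 95] [ 9 16 97]
```

View pics/m7.png

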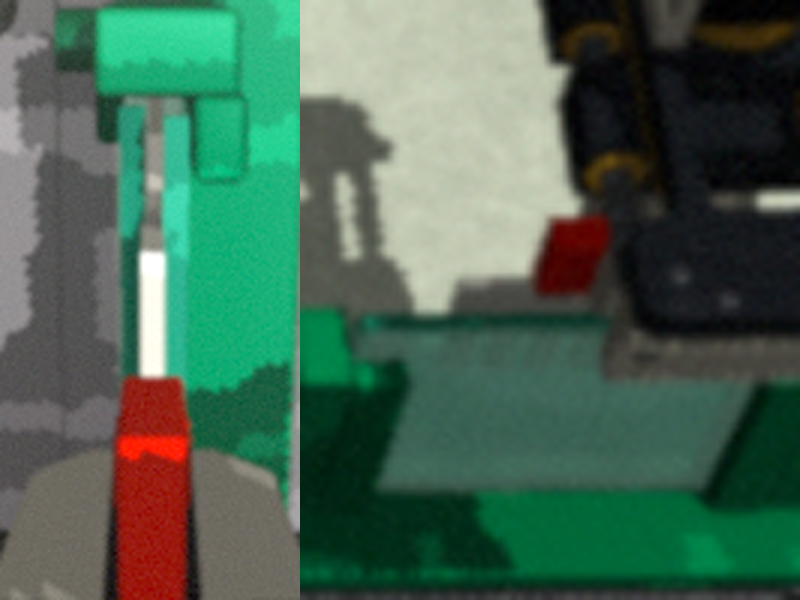

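The comb hasn't shifted in the jaws: the wrist image's row transitions match those before insertion. Tool height puts the tooth roots 0.9 mm above the short plate's edge, so one last small step.

Request:
apply_moves:
  deltas:
    - [5,[0,0,0.9],0]
    - [5,[0,0,0],0]
    - [5,[0,0,0],0]

```text
t: 16.4
tool_pos: [0.5296, 0.268, 0.325]
orientation: [-1.783, -2.587, -0.0]
force: [0.5, -0.5, 3.6]
opening: 0.0098
```

```bash
python3 - <<'E'
from h import *
W=snap('wrist','w8'); T=snap('top','t8'); F=[]; Z=[]
for i in range(4):
    S=snap('scene','s8'); s=robot.read_state(); F.append(s['force']); Z.append(s['tool_pos'])
print(s['t'],np.mean(Z,0),np.mean(F,0),s['opening'],s['wrist_torque'])
W5=cv2.imread('pics/w7.png')
for v in (208,212,214,216,252,254,256,258): print(v,W5[v,312:320].mean(0).astype(int),W[v,312:320].mean(0).astype(int))
cv2.imwrite('pics/m8.png',np.hstack([cv2.resize(S[60:400,120:560],(520,402)),np.vstack([cv2.resize(cv2.convertScaleAbs(W[150:290,280:350],alpha=1.6),(201,402))])]))
E
```

```text
16.7 [0.5295962  0.26802278 0.32500742] [-0.45716446 -0.23532463  3.67750742] 0.009420845795057104 [ 0.01144029 -0.01259865 -0.17213329]
208 [81 89 83] [82 90 84]
212 [84 92 87] [84 92 86]
214 [138 142 138] [138 143 139]
216 [166 171 167] [166 170 167]
252 [144 153 152] [144 154 152]
254 [136 145 146] [136 145 146]
256 [ 54  60 103] [ 54  60 103]
258 [11 18 91] [11 17 92]
```

View pics/m8.png

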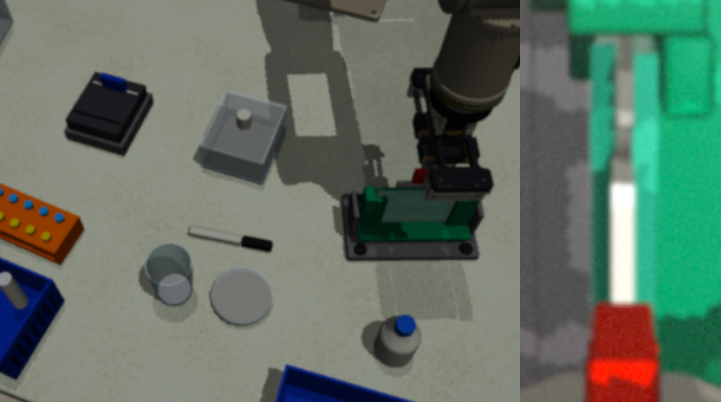

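The scene shows the lid upright on the bench, the blue comb still in the case and nothing else disturbed. The red comb sits between the plates, held steadily. I'm handing the job in.

```bash
python3 -c "
from h import *
print(order.close_job())"
```

```text
the job is handed in; nothing more can be done
None
```

The red comb is in the cassette with its tooth roots level with the short plate's top edge, and the arm is still holding it by the grip. I handed the job in at about 16.7 s of the 54 s allowed.

- **Lid:** I lifted it off the case by its knob and set it down upright on the free bench between the case and the stand. One brief reading of about 12 N came as it touched down.
- **Comb:** I took it by the red grip at about 35 N and lowered it straight between the plates. The upward drag built smoothly to about 3.7 N, with about 0.5 N sideways.
- **Depth:** The tool height was 0.3250 m, which puts the roots at 0.112 m. This is worked out from the grasp height and the given sizes; I did not see the dark line itself in any picture. The wrist pictures show the comb did not slip in the jaws.
- **Rest of the bench:** The last scene picture shows the lid upright, the blue comb still in its slot and the pen, beaker, dish, bottle and rack in place.
- **Disagreement:** The wrist camera's calibration put the held comb about 0.7 mm sideways of where the picture showed it. I lined the comb up by its offset from the gap as seen in the same picture instead.

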